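Soldering aids back into their organiser

TASK

The soldering lesson is over: put the four shared soldering aids from the work mat (the brass-wool tip-cleaner pot, the flux jar, the component tester and the block of spare tips) back into the organiser on the table, each seated flat in the bin whose pocket is made for its shape and size. Keep them upright all the way and set them down rather than dropping them, and leave the pupil's roll of tape and eraser where they lie.

Things in the scene. Friction and masses are not known exactly. Their poses are not given: they have to be found in the camera images.
- pot: tip-cleaner pot: round steel tin, 60 mm diameter, 36 mm high, open on top and filled with curls of brass; origin at the centre of its underside, z up. About 150 g. Like everything on the mat it stands upright on the fixed, 2 mm thick grey-blue silicone work mat on the table.
- jar: flux jar: small round amber jar with an aluminium screw lid, 40 mm diameter over its whole height of 30 mm (body and lid grip alike); origin at the centre of its underside, z up. About 60 g.
- tester: component tester: white rectangular plastic case with a small screen and a grey test socket on top, 64 mm (its x) by 46 mm (its y) by 28 mm high; origin at the centre of its underside, z up. About 90 g. It goes into its pocket either way round.
- tips: spare-tip block: plain aluminium block 44 mm (its x) by 28 mm (its y) by 26 mm high, with a row of four soldering tips standing 20 mm out of its top along its x; origin at the centre of the block's underside, z up. About 110 g. It goes into its pocket either way round.
- nest_pot: light grey square bin, 84 x 84 x 16 mm, fixed; origin at the centre of its underside, z up, 2 mm above the table. In its top a centred large round pocket, 70 mm in diameter, lined dark, 10 mm deep with a 3 mm chamfer; pocket floor 6 mm, bin top 16 mm above the origin. Place of the tip-cleaner pot. The four bins stand 42 mm apart on a fixed 210 mm square, 5 mm high black baseplate, in shuffled corners.
- nest_jar: light grey square bin, 84 x 84 x 16 mm, fixed; origin at the centre of its underside, z up, 2 mm above the table. In its top a centred small round pocket, 50 mm in diameter, lined dark, 10 mm deep with a 3 mm chamfer; pocket floor 6 mm, bin top 16 mm above the origin. Place of the flux jar.
- nest_tester: light grey square bin, 84 x 84 x 16 mm, fixed; origin at the centre of its underside, z up, 2 mm above the table. In its top a centred large rectangular pocket, 74 mm along the bin's x by 56 mm along its y, lined dark, 10 mm deep with a 3 mm chamfer; pocket floor 6 mm, bin top 16 mm above the origin. Place of the component tester, its long side along the pocket's long side.
- nest_tips: light grey square bin, 84 x 84 x 16 mm, fixed; origin at the centre of its underside, z up, 2 mm above the table. In its top a centred small rectangular pocket, 54 mm along the bin's x by 38 mm along its y, lined dark, 10 mm deep with a 3 mm chamfer; pocket floor 6 mm, bin top 16 mm above the origin. Place of the spare-tip block, its long side along the pocket's long side.
- tape: the pupil's roll of cream-coloured adhesive tape lying flat on the mat, 54 mm diameter, 18 mm high; origin at the centre of its underside. To be left where it lies.
- eraser: the pupil's white eraser in a dark blue sleeve, 48 mm (its x) by 21 mm by 13 mm high, lying on the mat; origin at the centre of its underside. To be left where it lies.
There are look-alikes about, which are no part of the job. What is shaped like the pot but green is not meant.

How it is judged:
At the end, for the whole second after the job is handed in: Each of the four aids stands at the bottom of the pocket made for it: its origin within 10 mm (horizontally) of its bin's centre and within 3 mm of the pocket floor's height, upright within 0.08 rad, released and at rest (horizontal distance between pot and nest_pot below 0.01 m and z of pot in the frame of nest_pot between 0.003 and 0.009 m and angle between each of pot, jar, tester, tips's own z axis and vertical below 0.08 rad and linear speed of each of pot, jar, tester, tips below 0.02 m/s and angular speed of each of pot, jar, tester, tips below 0.2 rad/s and horizontal distance between jar and nest_jar below 0.01 m and z of jar in the frame of nest_jar between 0.003 and 0.009 m and horizontal distance between tester and nest_tester below 0.01 m and z of tester in the frame of nest_tester between 0.003 and 0.009 m and horizontal distance between tips and nest_tips below 0.01 m and z of tips in the frame of nest_tips between 0.003 and 0.009 m); the robot touches nothing.
It fails at once if an aid is dropped into or onto its bin from more than about 5 cm ((horizontal distance between pot and nest_pot below 0.03 m and linear speed of pot above 1 m/s) or (horizontal distance between jar and nest_jar below 0.03 m and linear speed of jar above 1 m/s) or (horizontal distance between tester and nest_tester below 0.03 m and linear speed of tester above 1 m/s) or (horizontal distance between tips and nest_tips below 0.03 m and linear speed of tips above 1 m/s)).
It fails at once if an aid is tipped by more than 40 degrees (angle between any of pot, jar, tester, tips's own z axis and vertical above 0.7 rad).
It fails at once if the pupil's tape is moved by more than 3 cm (distance of tape from where it was at the start of the episode above 0.03 m).
It fails at once if the pupil's eraser is moved by more than 3 cm (distance of eraser from where it was at the start of the episode above 0.03 m).
It also fails if it takes over 118 s, if anything falls off the work surface, if the arm or the gripper's body presses on something with over 40 N, if the wrist force passes 120 N, or if a joint passes its speed limit or range.

ROBOT

A 7-joint arm with a two-finger parallel gripper is mounted at the origin on the work surface. World frame = base frame: x ahead of the robot, y to its left, z up, the work surface at z = 0. Lengths are in m, angles in rad, forces in N, time in s.
With the tool pointing down it reaches from about 0.4 to 0.85 m from the base axis. Payload 4.5 kg.
Tool frame: the origin (TCP) lies between the finger pads; the fingertips stand 11 mm ahead of it and the grasp point (between the pads) lies 8 mm behind it (r.tip_reach is the distance from the TCP to the fingertips, in m); x points along the fingers, y is the direction in which the jaws open and shut, and the axes are right-handed (so a half turn about x gives the same grasp; the last joint's range is limited). The gripper opens to 88 mm and grips with 3 to 60 N. Pads are 18 mm wide; open, the fingers measure 123 mm over their backs; the gripper's body (75 mm by 187 mm) begins 45 mm behind the grasp point.
Start: joints at [-1.287, 0.689, -0.195, 1.565, 0.157, 0.902, -0.215], TCP at [0.154, 0.606, 0.25] pointing down, gripper open.
Joint ranges: [-3.01, 3.01], [-0.46, 2.08], [-1.47, 1.51], [0.13, 2.56], [-1, 4.14], [0.04, 2.09], [-2.66, 2.66]. Speed limits (rad/s): [2.57, 2.57, 3.14, 3.14, 3.14, 3.14, 3.14].

INTERFACE

Orientations are given as a unit quaternion [x, y, z, w].
In Python, from plant import r gives the robot as it stands.
- The arm moves only by the tool drive_tool, never from a script. Its argument "deltas" is a list of rows, each a list of 3 entries, a list of its own where there are three numbers: the turn, a rotation vector about the tool's x, y, z in degrees, then the shift along the tool's x, y, z in cm, then the finger opening in cm, from 0 to 8.81. A call has 1 to 12 rows; each row shifts and turns the commanded pose from where the row before left it, along the tool's axes as they then stand; what a row does not reach is not made up. A row lasts 1/12 s, in which the tool goes at most 41.7 mm and 7.16 degrees, less where a joint would pass 70% of its speed; a pose out of reach is approached as far as the arm can. A call is refused whole if a number of a shift passes 4.17 or a number of a turn 7.16, either way. A call with a gripper value outside its range is refused whole. The fingers move at their own pace and stop on an object; "force" is the grip in N (left out, the last holds). Time passes only in rows, so rows that do not move let the fingers close. It gives the time, the measured TCP pose, the force and the opening at its end, in the units of the state.
- r.get_state(): the state, without advancing time (a new reading comes with each control period).
- r.snapshot(name): name is "side" or "top" or "wrist"; returns a dict with "color" (420x560x3 uint8, red, green, blue), "fov_y" (degrees; the focal length in pixels is half the picture's height over the tangent of half this angle, whatever the lens; pixels are square), "cx", "cy" (the principal point, pixels), "extrinsics" (4x4, takes a point from world to camera coordinates); the wrist camera has in their place "tool_from_camera" (4x4, takes a point from camera to tool coordinates, whose origin is the TCP and whose axes are the tool frame's). Camera axes: x right, y up, looking along -z (the intrinsics and any distortion apply to the point x, -y, -z); pixel columns grow to the right and rows downward; lengths in m; the calibration is good to about 2 mm. A picture is of the moment at which its call begins: read the wrist's pose just before it. There is no depth.
- r.finish_job(): hands the job in, once; it reports no verdict.
The state is a dict: "clock": time; "q": joint angles; "qd": joint speeds; "joint_torque": joint torques, N m; "tool_pos": TCP position; "eef_rot": TCP orientation; "contact_force": force on the tool from outside, world axes, zero at the start; "moment": the same for the moment, N m; "opening": opening from 0.0 (shut) to 1.0 (fully open).
Only numpy, scipy, OpenCV 4.12 (cv2) and the standard library are available. Lean on these libraries where they do the work, as an engineer would, in place of code of your own. Each camera call takes 0.05 s, during which the arm holds its last target. There are 200 camera calls.

## Working session

There is one attempt and no reset: what is moved stays moved. The work goes in short steps, Python scripts to look and compute and a tool call to move; the robot and the scene stay as the last step left them, time stands still between calls to the robot, and variables do not carry over. Pictures are saved under pics/ and viewed, about 12 in all and at most 16, crops included, and the job is handed in when it is done.

Besides the shell and the picture viewer there is one more tool, called after ">>>" by a JSON object that holds its "api" and its "payload", one argument or row to a line. drive_tool: Moves the arm, as the interface text tells. Its arguments: {"type":"object","properties":{"deltas":{"type":"array","items":{"type":"array"}},"force":{"type":"number"}},"required":["deltas"]}

```bash
mkdir -p pics; ls; cat > h.py <<'E'
import numpy as np, cv2
from plant import r
from scipy.spatial.transform import Rotation as R
def snap(n,f=None):
    st=r.get_state(); s=r.snapshot(n); s['st']=st
    if f: cv2.imwrite('pics/'+f,s['color'][:,:,::-1])
    return s
def cam(s):
    "camera->world 4x4"
    if 'extrinsics' in s: return np.linalg.inv(s['extrinsics'])
    T=np.eye(4); T[:3,:3]=R.from_quat(s['st']['eef_rot']).as_matrix(); T[:3,3]=s['st']['tool_pos']
    return T@np.array(s['tool_from_camera'])
def ray(s,uv,z):
    C=cam(s); f=s['color'].shape[0]/2/np.tan(np.radians(s['fov_y'])/2)
    uv=np.atleast_2d(np.array(uv,float))
    d=np.c_[(uv[:,0]-s['cx'])/f,-(uv[:,1]-s['cy'])/f,-np.ones(len(uv))]@C[:3,:3].T
    return C[:3,3]+d*((z-C[2,3])/d[:,2])[:,None]
E
python3 - <<'E'
from h import *
for n in('top','side','wrist'):
    s=snap(n,n+'0.png'); print(n,{k:np.round(v,4).tolist() if k!='st' else 0 for k,v in s.items() if k!='color'})
print(r.get_state())
E
```

```text
pics
top {'fov_y': 42.2645, 'cx': 281.3171, 'cy': 207.1424, 'extrinsics': [[0.0292, -0.9996, 0.0025, 0.0267], [0.9844, 0.0292, 0.1734, -0.598], [-0.1734, -0.0026, 0.9849, -1.534], [0.0, 0.0, 0.0, 1.0]], 'st': 0}
side {'fov_y': 50.8681, 'cx': 278.8034, 'cy': 197.253, 'extrinsics': [[-0.8587, -0.5123, 0.0124, 0.5345], [0.3151, -0.5087, 0.8012, -0.2039], [-0.4042, 0.6919, 0.5982, -0.7582], [0.0, 0.0, 0.0, 1.0]], 'st': 0}
wrist {'fov_y': 65.1533, 'cx': 284.7862, 'cy': 206.6853, 'tool_from_camera': [[0.0002, 0.2988, -0.9543, -0.1358], [1.0, -0.0002, 0.0001, -0.0004], [-0.0002, -0.9543, -0.2988, -0.0782], [0.0, 0.0, 0.0, 1.0]], 'st': 0}
{'clock': 0.15, 'q': array([-1.28718791,  0.6897688 , -0.19452036,  1.56607278,  0.15732195,
        0.90251143, -0.21511916]), 'qd': array([ 0.00032825, -0.00288575, -0.00176664, -0.00269317,  0.00069514,
       -0.00254621, -0.0003497 ]), 'joint_torque': array([-1.00780730e-03, -5.27863348e+01, -1.26881607e+00, -1.53586650e+01,
       -5.26298268e-02,  3.87789580e-03,  1.11737877e-04]), 'tool_pos': array([0.15444224, 0.60515018, 0.24911677]), 'eef_rot': array([ 0.08758956,  0.70161631, -0.08855732,  0.70158408]), 'contact_force': array([0.62243881, 0.36091608, 0.17986073]), 'moment': array([0.03617786, 0.01567388, 0.02999887]), 'opening': 0.9981526158637613}
```

View pics/top0.png

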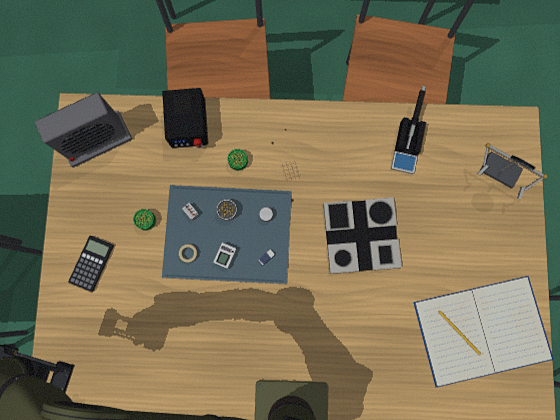

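View pics/side0.png

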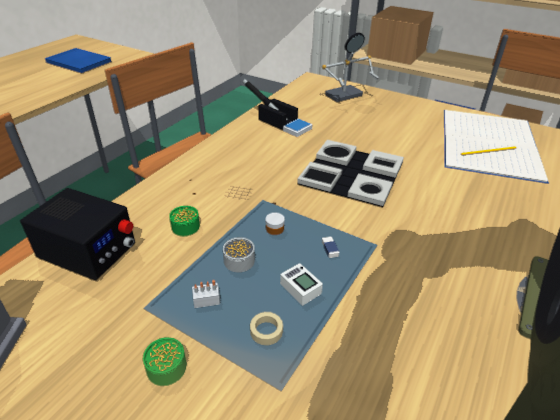

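```bash
python3 - <<'E'
from h import *
s=snap('top'); im=s['color'][:,:,::-1]
cv2.imwrite('pics/c1.png',cv2.resize(im[180:290,155:410],None,fx=3.1,fy=3.1,interpolation=cv2.INTER_CUBIC))
for n,uv,z in [('tips',(190,211),.028),('pot',(227,210),.038),('jar',(266,214),.032),('tape',(188,253),.02),('tester',(225,256),.03),('eraser',(267,257),.015),('Ntester',(340,216),.018),('Npot',(380,212),.018),('Njar',(343,257),.018),('Ntips',(386,254),.018)]:
    print(n,ray(s,uv,z)[0].round(3))
st=r.get_state();print(R.from_quat(st['eef_rot']).as_matrix().round(3))
E
```

```text
tips [0.582 0.314 0.028]
pot [0.586 0.204 0.038]
jar [0.579 0.089 0.032]
tape [0.458 0.314 0.02 ]
tester [0.451 0.204 0.03 ]
eraser [0.453 0.082 0.015]
Ntester [ 0.581 -0.131  0.018]
Npot [ 0.597 -0.25   0.018]
Njar [ 0.46  -0.141  0.018]
Ntips [ 0.472 -0.267  0.018]
[[-0.     0.247  0.969]
 [-0.001  0.969 -0.247]
 [-1.    -0.001  0.   ]]
```

View pics/c1.png

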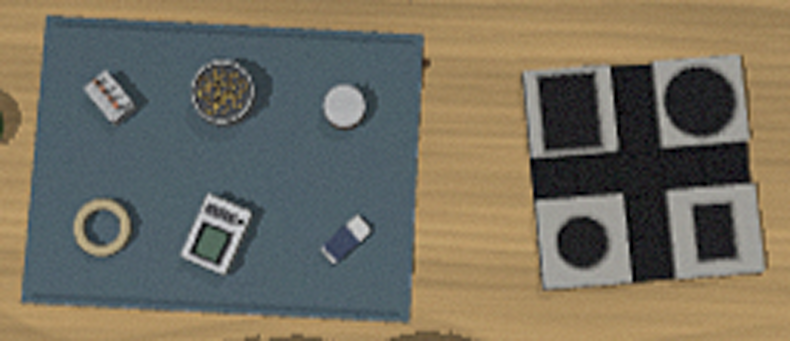

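View pics/wrist0.png

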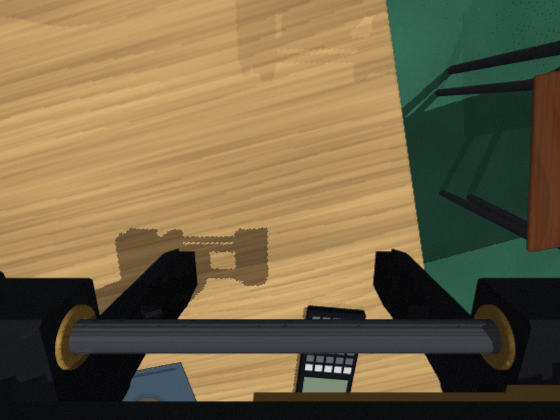

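>>> {"api": "drive_tool", "payload": {
  "deltas": [
    [[0,0,0],[0,-2.2,3.3],8.8],
    [[0,0,0],[0,-2.2,3.3],8.8],
    [[0,0,0],[0,-2.2,3.3],8.8],
    [[0,0,0],[0,-2.2,3.3],8.8],
    [[0,0,0],[0,-2.2,3.3],8.8],
    [[0,0,0],[0,-2.2,3.3],8.8],
    [[0,0,0],[0,-2.2,3.3],8.8],
    [[0,0,0],[0,-2.2,3.3],8.8],
    [[0,0,0],[0,-2.2,3.3],8.8],
    [[0,0,0],[0,-2.2,3.3],8.8],
    [[0,0,0],[0,-2.2,3.3],8.8],
    [[0,0,0],[0,-2.2,3.3],8.8]
  ]
}}

```text
clock: 1.2
tool_pos: [0.474, 0.2502, 0.2497]
eef_rot: [0.088, 0.702, -0.088, 0.702]
contact_force: [0.7, 0.4, 0.1]
opening: 0.996
```

>>> {"api": "drive_tool", "payload": {
  "deltas": [
    [[-5,0,0],[0,-1.3,2],8.8],
    [[-5,0,0],[0,-1.3,2],8.8],
    [[-4,0,0],[0,-1.3,1.5],8.8],
    [[0,0,0],[0,0,0],8.8],
    [[0,0,0],[0,0,0],8.8],
    [[0,0,0],[0,0,0],8.8]
  ]
}}

```text
clock: 1.7
tool_pos: [0.5198, 0.2053, 0.2496]
eef_rot: [0.002, 0.707, -0.002, 0.707]
contact_force: [0.2, -0.4, -0.5]
opening: 0.996
```

```bash
cat >> h.py <<'E'
def pose(st=None):
    st=st or r.get_state(); M=R.from_quat(st['eef_rot']).as_matrix()
    return st['tool_pos'],M,np.degrees(np.arctan2(M[1,1],M[0,1]))
def go(x,y,z,psi=None):
    "prints turn about tool x (deg) to do, and shift (cm) in tool axes after that turn"
    p,M,a=pose(); b=a if psi is None else psi; t=(a-b+180)%360-180
    if abs(t)>90: t-=180*np.sign(t)      # half-turn symmetric grasp
    N=R.from_rotvec([0,0,-np.radians(t)]).as_matrix()@M
    print('at',p.round(4),'psi',round(a,1),'turn',round(t,1),'shift',(N.T@(np.array([x,y,z])-p)*100).round(2),'tilt',np.degrees(np.arccos(min(1,-M[2,0]))).round(2),'open',round(r.get_state()['opening']*8.8,2))
E
python3 - <<'E'
from h import *
s=snap('wrist','w1.png'); print(pose(s['st']))
E
```

```text
(array([0.51975769, 0.20528659, 0.24960142]), array([[-1.00974380e-03,  5.49872391e-03,  9.99984372e-01],
       [ 8.74531074e-04,  9.99984504e-01, -5.49784157e-03],
       [-9.99999108e-01,  8.68965995e-04, -1.01453696e-03]]), np.float64(89.68494462065844))
```

View pics/w1.png

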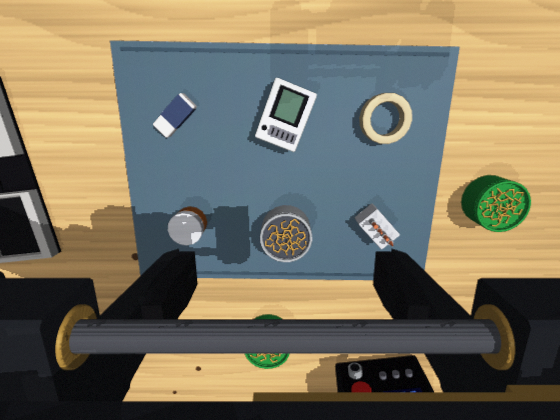

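```bash
python3 - <<'E'
from h import *
im=cv2.imread('pics/w1.png'); s=snap('wrist'); s['color']=im[:,:,::-1]
hsv=cv2.cvtColor(im,cv2.COLOR_BGR2HSV); o=im.copy()
def comp(m,c,w):
    k=np.zeros(m.shape,np.uint8); x,y=c; k[y-w:y+w,x-w:x+w]=m[y-w:y+w,x-w:x+w]
    k=cv2.morphologyEx(k,cv2.MORPH_CLOSE,np.ones((5,5)))
    cs,_=cv2.findContours(k,cv2.RETR_EXTERNAL,cv2.CHAIN_APPROX_NONE)
    return cv2.convexHull(max(cs,key=cv2.contourArea))
wh=((hsv[...,1]<60)&(hsv[...,2]>110)).astype(np.uint8)*255
warm=(((hsv[...,0]<40)|(hsv[...,1]<45))&(hsv[...,2]>60)).astype(np.uint8)*255
for n,c,w,m,z in [('tester',(286,115),45,wh,.030),('jar',(185,228),30,wh,.032),('tips',(378,228),30,wh,.028),('pot',(286,237),32,warm,.038)]:
    h=comp(m,c,w); P=ray(s,h[:,0,:],z)[:,:2].astype(np.float32)
    (a,b),d,t=cv2.minAreaRect(P*1000); print(n,'rect',round(a,1),round(b,1),np.round(d,1),round(t,1),'circ',np.round(cv2.minEnclosingCircle(P*1000)[0],1),np.round(2*cv2.minEnclosingCircle(P*1000)[1],1))
    cv2.drawContours(o,[h],-1,(0,0,255),1)
cv2.imwrite('pics/w1o.png',cv2.resize(o[60:275,130:430],None,fx=2.6,fy=2.6))
E
```

```text
tester rect 452.8 206.3 [46.7 64.6] 68.7 circ [452.6 206.6] 77.2
jar rect 577.8 89.7 [40.8 38.6] 15.8 circ [576.3  90.4] 43.5
tips rect 579.7 314.0 [59.6 28.8] 42.3 circ [575.7 318.4] 61.2
pot rect 582.2 206.7 [59.5 68.4] 89.8 circ [582.4 206.8] 69.4
```

View pics/w1o.png

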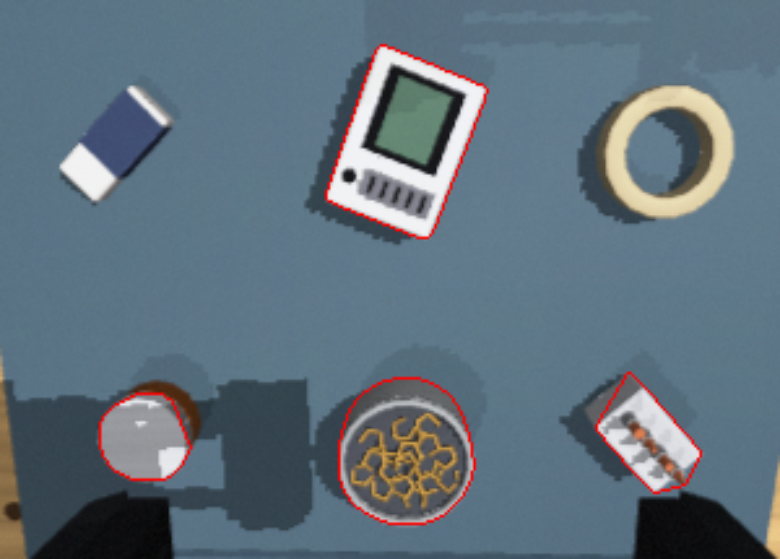

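```bash
python3 - <<'E'
from h import *
s=snap('wrist')
f=lambda u:(np.array(u)/2.6+[130,60])
print('jar',ray(s,f((144,437)),.032),'pot',ray(s,f((407,462)),.038))
e=ray(s,f([(700,455),(655,492),(598,430)]),.028); print(e)
d=np.array([np.cos(np.radians(42.3)),np.sin(np.radians(42.3))])
c=(e[0]+e[1])[:2]/2; print('tips',c-d*.022, np.linalg.norm(e[0]-e[1]),np.linalg.norm(e[1]-e[2]))
go(.4528,.2063,.10,68.7)
E
```

```text
jar [[0.57722357 0.09116837 0.032     ]] pot [[0.58706125 0.20748662 0.038     ]]
[[0.58831318 0.33959271 0.028     ]
 [0.6064525  0.32085276 0.028     ]
 [0.57613151 0.29283575 0.028     ]]
tips [0.58111096 0.31541646] 0.02608103617256636 0.04128335244127976
at [0.5197 0.2057 0.2498] psi 89.8 turn 21.1 shift [14.98 -2.38 -6.24] tilt 0.04 open 8.79
```

>>> {"api": "drive_tool", "payload": {
  "deltas": [
    [[7,0,0],[0,0,0],8.8],
    [[7,0,0],[0,0,0],8.8],
    [[7,0,0],[0,0,0],8.8],
    [[0,0,0],[3,-0.48,-1.24],8.8],
    [[0,0,0],[3,-0.48,-1.24],8.8],
    [[0,0,0],[3,-0.48,-1.24],8.8],
    [[0,0,0],[3,-0.48,-1.24],8.8],
    [[0,0,0],[3,-0.48,-1.24],8.8],
    [[0,0,0],[0,0,0],8.8],
    [[0,0,0],[0,0,0],8.8],
    [[0,0,0],[0,0,0],8.8]
  ]
}}

```text
clock: 2.77
tool_pos: [0.4556, 0.2055, 0.101]
eef_rot: [0.131, 0.694, -0.13, 0.696]
contact_force: [1.4, 0.9, 0.1]
opening: 0.997
```

```bash
python3 - <<'E'
from h import *
go(.4528,.2063,.027,68.7)
E
```

```text
at [0.4556 0.2055 0.101 ] psi 68.7 turn 0.0 shift [ 7.4  -0.04 -0.31] tilt 0.16 open 8.77
```

Descend, grip, lift.

>>> {"api": "drive_tool", "payload": {
  "deltas": [
    [[0,0,0],[2.5,0,-0.3],8.8],
    [[0,0,0],[2.5,0,0],8.8],
    [[0,0,0],[1.5,0,0],8.8],
    [[0,0,0],[0.9,0,0],8.8],
    [[0,0,0],[0,0,0],8.8],
    [[0,0,0],[0,0,0],3.5],
    [[0,0,0],[0,0,0],3.5],
    [[0,0,0],[0,0,0],3.5],
    [[0,0,0],[0,0,0],3.5],
    [[0,0,0],[0,0,0],3.5],
    [[0,0,0],[0,0,0],3.5],
    [[0,0,0],[0,0,0],3.5]
  ],
  "force": 15
}}

```text
clock: 3.77
tool_pos: [0.4517, 0.2058, 0.026]
eef_rot: [0.131, 0.695, -0.13, 0.695]
contact_force: [0.1, 0.7, 3.7]
opening: 0.52
```

>>> {"api": "drive_tool", "payload": {
  "deltas": [
    [[0,0,0],[0,0,0],3.5],
    [[0,0,0],[0,0,0],3.5],
    [[0,0,0],[-1,0,0],3.5],
    [[0,0,0],[-2,0,0],3.5],
    [[0,0,0],[-3,0,0],3.5],
    [[0,0,0],[-3,0,0],3.5],
    [[0,0,0],[-3,0,0],3.5],
    [[0,0,0],[-2,0,0],3.5],
    [[0,0,0],[0,0,0],3.5]
  ]
}}

```text
clock: 4.52
tool_pos: [0.4531, 0.2061, 0.1697]
eef_rot: [0.132, 0.693, -0.129, 0.697]
contact_force: [0.7, 0.2, -0.9]
opening: 0.519
```

```bash
python3 - <<'E'
from h import *
go(.525,-.20,.25,90)
E
```

```text
at [0.4531 0.2061 0.1697] psi 68.7 turn -21.3 shift [ -8.21 -40.57   7.23] tilt 0.38 open 4.57
```

>>> {"api": "drive_tool", "payload": {
  "deltas": [
    [[-7,0,0],[0,0,0],3.5],
    [[-7,0,0],[0,0,0],3.5],
    [[-7,0,0],[0,-2,0],3.5],
    [[0,0,0],[-1,-3.6,0.9],3.5],
    [[0,0,0],[-1,-3.6,0.9],3.5],
    [[0,0,0],[-1,-3.6,0.9],3.5],
    [[0,0,0],[-1,-3.6,0.9],3.5],
    [[0,0,0],[-1,-3.6,0.9],3.5],
    [[0,0,0],[-1,-3.6,0.9],3.5],
    [[0,0,0],[-1,-3.6,0.9],3.5],
    [[0,0,0],[-1,-3.6,0.9],3.5],
    [[0,0,0],[0,-3.6,0],3.5]
  ]
}}

```text
clock: 5.52
tool_pos: [0.5209, -0.1408, 0.2467]
eef_rot: [0.002, 0.706, -0.002, 0.708]
contact_force: [0.1, 0.3, -0.1]
opening: 0.523
```

>>> {"api": "drive_tool", "payload": {
  "deltas": [
    [[0,0,0],[0,-3.2,0],3.5],
    [[0,0,0],[0,-2.0,0],3.5],
    [[0,0,0],[0,-1.0,0],3.5],
    [[0,0,0],[0,0,0],3.5],
    [[0,0,0],[0,0,0],3.5],
    [[0,0,0],[0,0,0],3.5]
  ]
}}

```text
clock: 6.02
tool_pos: [0.5189, -0.1981, 0.2455]
eef_rot: [0.001, 0.707, -0.0, 0.707]
contact_force: [0.1, 0.9, -0.9]
opening: 0.519
```

```bash
python3 - <<'E'
from h import *
import pickle
s=snap('wrist','w2.png'); pickle.dump(s,open('w2.pkl','wb')); print(pose(s['st']))
E
```

```text
(array([ 0.51892457, -0.19810524,  0.24549745]), array([[-4.14624187e-04,  2.14544808e-03,  9.99997613e-01],
       [ 1.87525274e-03,  9.99995942e-01, -2.14466697e-03],
       [-9.99998156e-01,  1.87435903e-03, -4.18645762e-04]]), np.float64(89.87707456942165))
```

View pics/w2.png

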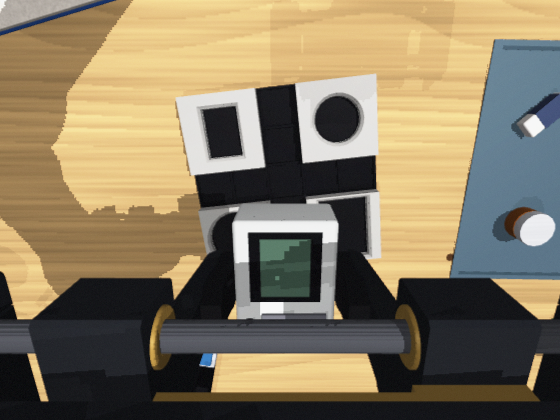

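```bash
python3 - <<'E'
from h import *
import pickle
s=pickle.load(open('w2.pkl','rb')); 
def bins(s,cs,thr,sc):
    im=s['color']; hsv=cv2.cvtColor(im,cv2.COLOR_RGB2HSV)
    m=((hsv[...,1]<40)&(hsv[...,2]>thr)).astype(np.uint8)
    n,l,st,ce=cv2.connectedComponentsWithStats(m)
    for i in range(1,n):
        if st[i,4]<150: continue
        k=(l==i).astype(np.uint8)
        c,h=cv2.findContours(k,cv2.RETR_CCOMP,cv2.CHAIN_APPROX_NONE)
        for cc,hh in zip(c,h[0]):
            if len(cc)<20: continue
            P=(ray(s,cc[:,0],.018)[:,:2]*1000).astype(np.float32); q=cv2.minAreaRect(P)
            print('hole' if hh[3]>=0 else 'out',st[i,:2],np.round(q[0],1),np.round(q[1],1),round(q[2],1))
bins(s,0,170,1)
print('top'); t=snap('top'); t['color']=t['color'].copy(); t['color'][:,:320]=0; t['color'][:,405:]=0; t['color'][:190]=0; t['color'][280:]=0; bins(t,0,140,1)
cv2.imwrite('pics/t2.png',cv2.resize(t['color'][185:285,315:415,::-1],None,fx=5,fy=5))
E
```

```text
out [0 0] [ 346. -435.] [21.7 95.9] 14.0
out [295  74] [ 456.8 -141.3] [83.2 83.7] 6.3
hole [295  74] [ 455.1 -141. ] [52.7 53.1] 46.3
out [176  88] [ 470.4 -266.7] [83.2 83.9] 6.2
hole [176  88] [ 469.1 -265.6] [58.  42.2] 6.2
out [524 115] [463.2  70.2] [20.7 15.2] 43.5
out [307 192] [ 582.1 -127.2] [83.4 82.8] 6.2
out [520 214] [583.7 101.1] [40.4 39.4] 89.8
out [233 220] [ 598.6 -197.9] [124.4  55.8] 89.9
out [237 283] [ 679.8 -199.6] [120.9  51.2] 89.8
top
out [370 240] [ 471.2 -262.7] [82.  76.9] 6.8
hole [370 240] [ 471.6 -265.1] [62.8 46.1] 6.4
out [328 243] [ 457.6 -140.7] [82.6 82.6] 6.7
hole [328 243] [ 457.6 -140.4] [55.5 54.5] 46.2
```

```bash
python3 - <<'E'
from h import *
go(.582,-.1275,.08,96.2)
E
```

```text
at [ 0.5191 -0.1983  0.2457] psi 89.9 turn -6.3 shift [16.58  6.34  7.02] tilt 0.07 open 4.55
```

>>> {"api": "drive_tool", "payload": {
  "deltas": [
    [[-6.3,0,0],[0,0,0],3.5],
    [[0,0,0],[0,2,2.2],3.5],
    [[0,0,0],[2,2.2,2.4],3.5],
    [[0,0,0],[2,2.1,2.4],3.5],
    [[0,0,0],[3,0,0],3.5],
    [[0,0,0],[3,0,0],3.5],
    [[0,0,0],[3,0,0],3.5],
    [[0,0,0],[2.5,0,0],3.5],
    [[0,0,0],[1,0,0],3.5],
    [[0,0,0],[0,0,0],3.5],
    [[0,0,0],[0,0,0],3.5],
    [[0,0,0],[0,0,0],3.5]
  ]
}}

```text
clock: 7.12
tool_pos: [0.5831, -0.1304, 0.0823]
eef_rot: [-0.037, 0.705, 0.037, 0.707]
contact_force: [0.7, 1.4, 0.2]
opening: 0.518
```

```bash
python3 - <<'E'
from h import *
go(.582,-.1275,.033,96.2)
E
```

```text
at [ 0.5831 -0.1304  0.0823] psi 96.0 turn -0.2 shift [ 4.93  0.3  -0.1 ] tilt 0.17 open 4.56
```

>>> {"api": "drive_tool", "payload": {
  "deltas": [
    [[0,0,0],[1,0.3,-0.1],3.5],
    [[0,0,0],[1,0,0],3.5],
    [[0,0,0],[0.8,0,0],3.5],
    [[0,0,0],[0.6,0,0],3.5],
    [[0,0,0],[0.5,0,0],3.5],
    [[0,0,0],[0.5,0,0],3.5],
    [[0,0,0],[0.4,0,0],3.5],
    [[0,0,0],[0,0,0],3.5],
    [[0,0,0],[0,0,0],3.5],
    [[0,0,0],[0,0,0],3.5]
  ]
}}

```text
clock: 7.95
tool_pos: [0.5806, -0.1279, 0.0327]
eef_rot: [-0.037, 0.706, 0.037, 0.706]
contact_force: [0.3, -0.0, -1.2]
opening: 0.521
```

```bash
python3 - <<'E'
from h import *
go(.582,-.1275,.032,96.2)
E
```

```text
at [ 0.5806 -0.1279  0.0327] psi 96.0 turn -0.2 shift [0.07 0.02 0.14] tilt 0.01 open 4.58
```

>>> {"api": "drive_tool", "payload": {
  "deltas": [
    [[0,0,0],[0.05,0,0.1],3.5],
    [[0,0,0],[0,0,0],5],
    [[0,0,0],[0,0,0],6.5],
    [[0,0,0],[0,0,0],6.5],
    [[0,0,0],[0,0,0],6.5],
    [[0,0,0],[-1,0,0],6.5],
    [[0,0,0],[-2,0,0],7],
    [[0,0,0],[-4,0,0],8.8],
    [[0,0,0],[-4,0,0],8.8],
    [[0,0,0],[-4,0,0],8.8],
    [[0,0,0],[-2,0,0],8.8],
    [[0,0,0],[0,0,0],8.8]
  ]
}}

```text
clock: 8.95
tool_pos: [0.5846, -0.1278, 0.2083]
eef_rot: [-0.037, 0.702, 0.036, 0.71]
contact_force: [-0.2, -0.1, 0.2]
opening: 0.995
```

```bash
python3 - <<'E'
from h import *
s=snap('side'); cv2.imwrite('pics/s1.png',cv2.resize(s['color'][130:215,280:420,::-1],None,fx=4,fy=4))
go(.577,.0905,.15,90)
E
```

```text
at [ 0.5831 -0.1279  0.2055] psi 96.0 turn 6.0 shift [ 5.51 21.85 -0.64] tilt 0.34 open 8.81
```

View pics/s1.png

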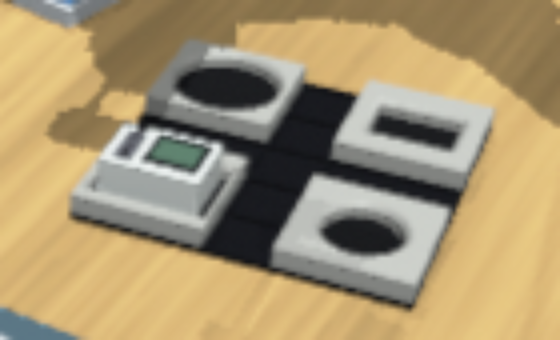

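>>> {"api": "drive_tool", "payload": {
  "deltas": [
    [[6,0,0],[0,0,0],8.8],
    [[0,0,0],[0,3.6,-0.1],8.8],
    [[0,0,0],[0,3.6,-0.1],8.8],
    [[0,0,0],[0,3.6,-0.1],8.8],
    [[0,0,0],[1,3.6,-0.1],8.8],
    [[0,0,0],[1.5,3.6,-0.1],8.8],
    [[0,0,0],[1.5,3,-0.1],8.8],
    [[0,0,0],[1.5,0.8,0],8.8],
    [[0,0,0],[3,0,0],8.8],
    [[0,0,0],[3,0,0],8.8],
    [[0,0,0],[0,0,0],8.8],
    [[0,0,0],[0,0,0],8.8]
  ]
}}

```text
clock: 10.0
tool_pos: [0.5736, 0.0897, 0.0854]
eef_rot: [-0.001, 0.709, -0.001, 0.705]
contact_force: [0.2, -0.2, 0.0]
opening: 1.0
```

```bash
python3 - <<'E'
from h import *
go(.577,.0905,.026,90)
E
```

```text
at [0.5736 0.0897 0.0854] psi 90.0 turn 0.0 shift [5.94 0.09 0.38] tilt 0.32 open 8.8
```

>>> {"api": "drive_tool", "payload": {
  "deltas": [
    [[0,0,0],[2,0,0.2],8.8],
    [[0,0,0],[2,0,0],8.8],
    [[0,0,0],[1,0,0],8.8],
    [[0,0,0],[0.9,0,0],8.8],
    [[0,0,0],[0,0,0],8.8],
    [[0,0,0],[0,0,0],6],
    [[0,0,0],[0,0,0],3],
    [[0,0,0],[0,0,0],3],
    [[0,0,0],[0,0,0],3],
    [[0,0,0],[0,0,0],3],
    [[0,0,0],[0,0,0],3],
    [[0,0,0],[0,0,0],3]
  ],
  "force": 15
}}

```text
clock: 11.0
tool_pos: [0.5777, 0.0902, 0.0284]
eef_rot: [0.0, 0.707, -0.0, 0.707]
contact_force: [-0.2, 0.1, -0.3]
opening: 0.496
```

>>> {"api": "drive_tool", "payload": {
  "deltas": [
    [[0,0,0],[0,0,0],3],
    [[0,0,0],[0,0,0],3],
    [[0,0,0],[-1,0,0],3],
    [[0,0,0],[-2,0,0],3],
    [[0,0,0],[-3,0,0],3],
    [[0,0,0],[-3,0,0],3],
    [[0,0,0],[-3,0,0],3],
    [[0,0,0],[-1,0,0],3],
    [[0,0,0],[0,0,0],3]
  ]
}}

```text
clock: 11.75
tool_pos: [0.5793, 0.0907, 0.1613]
eef_rot: [0.001, 0.705, 0.0, 0.709]
contact_force: [-0.6, -0.4, -0.5]
opening: 0.436
```

```bash
python3 - <<'E'
from h import *
go(.457,-.141,.12,96.2)
E
```

```text
at [0.5793 0.0907 0.1613] psi 90.0 turn -6.2 shift [  4.02 -21.72 -14.68] tilt 0.34 open 3.83
```

>>> {"api": "drive_tool", "payload": {
  "deltas": [
    [[-6.2,0,0],[0,0,0],3],
    [[0,0,0],[0,-3.1,-2.1],3],
    [[0,0,0],[0,-3.1,-2.1],3],
    [[0,0,0],[0,-3.1,-2.1],3],
    [[0,0,0],[0,-3.1,-2.1],3],
    [[0,0,0],[0,-3.1,-2.1],3],
    [[0,0,0],[0,-3.1,-2.1],3],
    [[0,0,0],[1,-2,-1.4],3],
    [[0,0,0],[1,-1.1,-0.7],3],
    [[0,0,0],[2,0,0],3],
    [[0,0,0],[0,0,0],3],
    [[0,0,0],[0,0,0],3]
  ]
}}

```text
clock: 12.75
tool_pos: [0.4537, -0.1408, 0.117]
eef_rot: [-0.038, 0.707, 0.039, 0.705]
contact_force: [0.0, 0.3, -0.9]
opening: 0.438
```

```bash
python3 - <<'E'
from h import *
go(.457,-.141,.034,96.2)
s=snap('wrist'); cv2.imwrite('pics/w3.png',s['color'][:,:,::-1])
E
```

```text
at [ 0.4537 -0.1408  0.117 ] psi 96.2 turn 0.0 shift [ 8.29 -0.07  0.36] tilt 0.22 open 3.86
```

View pics/w3.png

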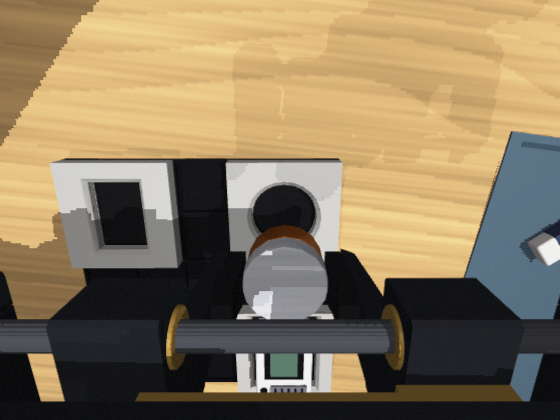

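>>> {"api": "drive_tool", "payload": {
  "deltas": [
    [[0,0,0],[2,0,0.4],3],
    [[0,0,0],[2,0,0],3],
    [[0,0,0],[1,0,0],3],
    [[0,0,0],[1,0,0],3],
    [[0,0,0],[0.6,0,0],3],
    [[0,0,0],[0.5,0,0],3],
    [[0,0,0],[0.5,0,0],3],
    [[0,0,0],[0.4,0,0],3],
    [[0,0,0],[0,0,0],3],
    [[0,0,0],[0,0,0],3],
    [[0,0,0],[0,0,0],3]
  ]
}}

```text
clock: 13.72
tool_pos: [0.4589, -0.141, 0.0385]
eef_rot: [-0.038, 0.706, 0.038, 0.706]
contact_force: [0.1, -0.2, -1.0]
opening: 0.439
```

```bash
python3 - <<'E'
from h import *
go(.459,-.141,.033,96.2); print(r.get_state()['contact_force'])
E
```

```text
at [ 0.4589 -0.141   0.0385] psi 96.2 turn -0.0 shift [ 0.55 -0.    0.01] tilt 0.02 open 3.86
[ 0.07960425 -0.21489307 -0.97624899]
```

>>> {"api": "drive_tool", "payload": {
  "deltas": [
    [[0,0,0],[0.15,0,0],3],
    [[0,0,0],[0.15,0,0],3],
    [[0,0,0],[0.1,0,0],3],
    [[0,0,0],[0,0,0],3],
    [[0,0,0],[0,0,0],3]
  ]
}}

```text
clock: 14.13
tool_pos: [0.4588, -0.141, 0.0342]
eef_rot: [-0.038, 0.706, 0.038, 0.706]
contact_force: [-0.8, -0.9, -0.1]
opening: 0.439
```

>>> {"api": "drive_tool", "payload": {
  "deltas": [
    [[0,0,0],[0.05,0,0],3],
    [[0,0,0],[0,0,0],4.2],
    [[0,0,0],[0,0,0],5],
    [[0,0,0],[0,0,0],6],
    [[0,0,0],[0,0,0],6],
    [[0,0,0],[0,0,0],6],
    [[0,0,0],[-1,0,0],6],
    [[0,0,0],[-2,0,0],7],
    [[0,0,0],[-4,0,0],8.8],
    [[0,0,0],[-4,0,0],8.8],
    [[0,0,0],[-2,0,0],8.8],
    [[0,0,0],[0,0,0],8.8]
  ]
}}

```text
clock: 15.13
tool_pos: [0.461, -0.1414, 0.1675]
eef_rot: [-0.038, 0.703, 0.037, 0.709]
contact_force: [-0.2, 0.4, 0.5]
opening: 0.992
```

```bash
python3 - <<'E'
from h import *
go(.587,.2075,.16,90)
E
```

```text
at [ 0.461  -0.1414  0.1675] psi 96.1 turn 6.1 shift [ 0.78 34.9  12.59] tilt 0.44 open 8.73
```

>>> {"api": "drive_tool", "payload": {
  "deltas": [
    [[6.1,0,0],[0,0,0],8.8],
    [[0,0,0],[0,3.5,1.26],8.8],
    [[0,0,0],[0,3.5,1.26],8.8],
    [[0,0,0],[0,3.5,1.26],8.8],
    [[0,0,0],[0,3.5,1.26],8.8],
    [[0,0,0],[0,3.5,1.26],8.8],
    [[0,0,0],[0,3.5,1.26],8.8],
    [[0,0,0],[0,3.5,1.26],8.8],
    [[0,0,0],[0,3.5,1.26],8.8],
    [[0,0,0],[0,3.5,1.26],8.8],
    [[0,0,0],[0,2.5,0.9],8.8],
    [[0,0,0],[0,1,0.35],8.8]
  ]
}}

```text
clock: 16.13
tool_pos: [0.584, 0.2149, 0.1626]
eef_rot: [-0.001, 0.707, 0.004, 0.707]
contact_force: [0.0, 0.8, 0.1]
opening: 1.003
```

>>> {"api": "drive_tool", "payload": {
  "deltas": [
    [[0,0,0],[2,0,0],8.8],
    [[0,0,0],[3,0,0],8.8],
    [[0,0,0],[2,0,0],8.8],
    [[0,0,0],[0,0,0],8.8],
    [[0,0,0],[0,0,0],8.8],
    [[0,0,0],[0,0,0],8.8]
  ]
}}

```text
clock: 16.63
tool_pos: [0.5846, 0.2087, 0.0944]
eef_rot: [-0.0, 0.707, 0.0, 0.707]
contact_force: [1.4, -0.3, 0.0]
opening: 1.0
```

```bash
python3 - <<'E'
from h import *
go(.587,.2075,.027,90)
s=snap('wrist','w4.png')
E
```

```text
at [0.5846 0.2087 0.0944] psi 90.0 turn 0.0 shift [ 6.74 -0.12  0.24] tilt 0.04 open 8.8
```

View pics/w4.png

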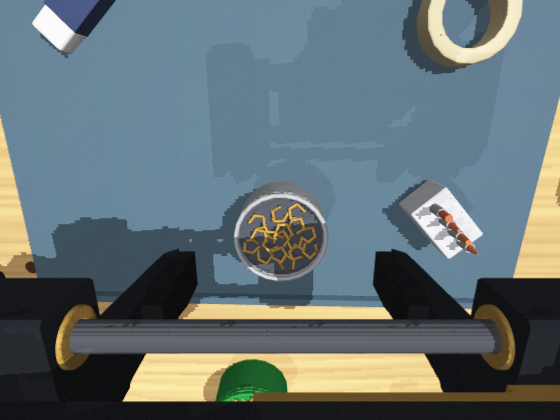

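```bash
python3 - <<'E'
from h import *
s=snap('wrist')
print(ray(s,[(281,236)],.038))
e=ray(s,[(483,234),(449,259)],.028); print(e, np.linalg.norm(e[0]-e[1]))
d=np.array([np.cos(np.radians(42.3)),np.sin(np.radians(42.3))]); print((e[0]+e[1])[:2]/2-d*.022)
im=s['color']; cv2.imwrite('pics/c4.png',cv2.resize(im[165:275,370:510,::-1],None,fx=5,fy=5,interpolation=cv2.INTER_CUBIC))
E
```

```text
[[0.58652524 0.2065011  0.038     ]]
[[0.5891386  0.34046747 0.028     ]
 [0.60747093 0.32066344 0.028     ]] 0.02698655527561047
[0.58203288 0.31575918]
```

View pics/c4.png

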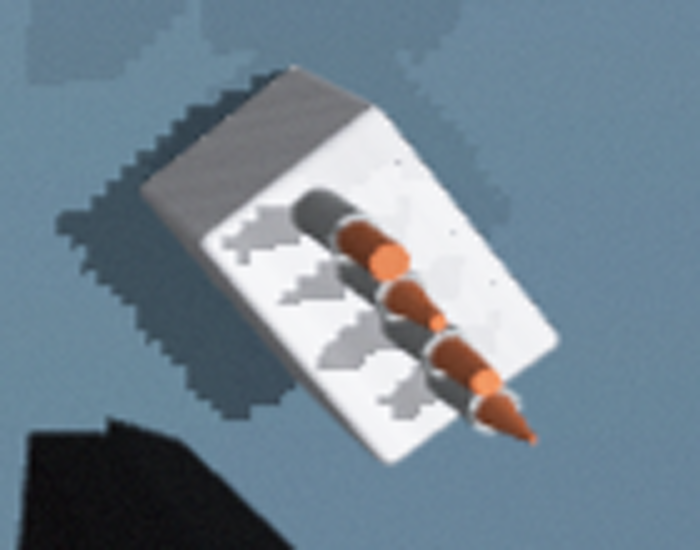

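>>> {"api": "drive_tool", "payload": {
  "deltas": [
    [[0,0,0],[2,-0.2,0.2],8.8],
    [[0,0,0],[2,0,0],8.8],
    [[0,0,0],[1.5,0,0],8.8],
    [[0,0,0],[1.2,0,0],8.8],
    [[0,0,0],[0,0,0],8.8],
    [[0,0,0],[0,0,0],8],
    [[0,0,0],[0,0,0],6],
    [[0,0,0],[0,0,0],5],
    [[0,0,0],[0,0,0],5],
    [[0,0,0],[0,0,0],5],
    [[0,0,0],[0,0,0],5],
    [[0,0,0],[0,0,0],5]
  ],
  "force": 20
}}

```text
clock: 17.73
tool_pos: [0.5867, 0.207, 0.0276]
eef_rot: [-0.001, 0.707, 0.0, 0.708]
contact_force: [-0.2, -1.1, 5.8]
opening: 0.677
```

>>> {"api": "drive_tool", "payload": {
  "deltas": [
    [[0,0,0],[0,0,0],5],
    [[0,0,0],[-1,0,0],5],
    [[0,0,0],[-2,0,0],5],
    [[0,0,0],[-3,0,0],5],
    [[0,0,0],[-3,0,0],5],
    [[0,0,0],[-3,0,0],5],
    [[0,0,0],[-2,0,0],5],
    [[0,0,0],[0,0,0],5]
  ]
}}

```text
clock: 18.4
tool_pos: [0.5885, 0.2088, 0.1716]
eef_rot: [0.001, 0.704, 0.002, 0.71]
contact_force: [-0.2, 0.3, -1.9]
opening: 0.674
```

```bash
python3 - <<'E'
from h import *
go(.5957,-.253,.16,96.2)
E
```

```text
at [0.5885 0.2088 0.1716] psi 90.1 turn -6.1 shift [  0.94 -45.99  -4.28] tilt 0.49 open 5.93
```

>>> {"api": "drive_tool", "payload": {
  "deltas": [
    [[-6.1,0,0],[0,0,0],5],
    [[0,0,0],[0,-2,-0.2],5],
    [[0,0,0],[0,-3.7,-0.34],5],
    [[0,0,0],[0,-3.7,-0.34],5],
    [[0,0,0],[0,-3.7,-0.34],5],
    [[0,0,0],[0,-3.7,-0.34],5],
    [[0,0,0],[0,-3.7,-0.34],5],
    [[0,0,0],[0,-3.7,-0.34],5],
    [[0,0,0],[0,-3.7,-0.34],5],
    [[0,0,0],[0,-3.7,-0.34],5],
    [[0,0,0],[0,-3.7,-0.34],5],
    [[0,0,0],[0,-3.7,-0.34],5]
  ]
}}

```text
clock: 19.4
tool_pos: [0.5912, -0.186, 0.1655]
eef_rot: [-0.038, 0.707, 0.039, 0.705]
contact_force: [1.3, 0.3, -2.3]
opening: 0.676
```

>>> {"api": "drive_tool", "payload": {
  "deltas": [
    [[0,0,0],[0,-3.2,-0.3],5],
    [[0,0,0],[0,-2.5,-0.3],5],
    [[0,0,0],[1,-1.3,-0.1],5],
    [[0,0,0],[2,0,0],5],
    [[0,0,0],[2,0,0],5],
    [[0,0,0],[2,0,0],5],
    [[0,0,0],[1,0,0],5],
    [[0,0,0],[0,0,0],5],
    [[0,0,0],[0,0,0],5],
    [[0,0,0],[0,0,0],5]
  ]
}}

```text
clock: 20.23
tool_pos: [0.5938, -0.2542, 0.0874]
eef_rot: [-0.038, 0.706, 0.038, 0.707]
contact_force: [0.2, -0.3, -1.8]
opening: 0.671
```

```bash
python3 - <<'E'
from h import *
go(.5957,-.253,.034,96.2)
E
```

```text
at [ 0.5938 -0.2542  0.0874] psi 96.2 turn 0.0 shift [5.34 0.1  0.19] tilt 0.08 open 5.9
```

>>> {"api": "drive_tool", "payload": {
  "deltas": [
    [[0,0,0],[1,0.1,0.15],5],
    [[0,0,0],[1,0,0],5],
    [[0,0,0],[1,0,0],5],
    [[0,0,0],[0.7,0,0],5],
    [[0,0,0],[0.6,0,0],5],
    [[0,0,0],[0.5,0,0],5],
    [[0,0,0],[0.3,0,0],5],
    [[0,0,0],[0,0,0],5],
    [[0,0,0],[0,0,0],5],
    [[0,0,0],[0,0,0],5]
  ]
}}

```text
clock: 21.07
tool_pos: [0.5947, -0.2536, 0.0361]
eef_rot: [-0.038, 0.706, 0.038, 0.706]
contact_force: [-1.2, 1.0, -2.2]
opening: 0.674
```

>>> {"api": "drive_tool", "payload": {
  "deltas": [
    [[0,0,0],[0.1,0,0.1],5],
    [[0,0,0],[0.1,0,0],5],
    [[0,0,0],[0.05,0,0],5],
    [[0,0,0],[0,0,0],5],
    [[0,0,0],[0,0,0],5]
  ]
}}

```text
clock: 21.48
tool_pos: [0.5958, -0.2534, 0.0337]
eef_rot: [-0.038, 0.706, 0.038, 0.706]
contact_force: [-0.6, 0.4, 2.3]
opening: 0.672
```

Contact with the floor (force sign turned); release and lift.

>>> {"api": "drive_tool", "payload": {
  "deltas": [
    [[0,0,0],[0,0,0],6.3],
    [[0,0,0],[0,0,0],7],
    [[0,0,0],[0,0,0],8],
    [[0,0,0],[0,0,0],8],
    [[0,0,0],[0,0,0],8],
    [[0,0,0],[-1,0,0],8],
    [[0,0,0],[-2,0,0],8],
    [[0,0,0],[-4,0,0],8.8],
    [[0,0,0],[-4,0,0],8.8],
    [[0,0,0],[-2,0,0],8.8],
    [[0,0,0],[0,0,0],8.8]
  ]
}}

```text
clock: 22.4
tool_pos: [0.5989, -0.254, 0.1696]
eef_rot: [-0.039, 0.703, 0.037, 0.71]
contact_force: [0.6, 0.6, -0.1]
opening: 1.001
```

```bash
python3 - <<'E'
from h import *
w=snap('wrist'); w['st']=dict(tool_pos=np.array([.5846,.2087,.0944]),eef_rot=np.array([0,.70711,0,.70711]))
c=ray(w,np.array([(205,243),(375,108),(558,342),(390,463)])/5+[370,165],.028); print(c.round(4))
q=c[:,:2]; print(q.mean(0),[np.linalg.norm(q[i]-q[i-1]).round(4) for i in range(4)],[np.degrees(np.arctan2(*(q[a]-q[b])[::-1])).round(1) for a,b in((2,1),(3,0),(0,1),(3,2))])
go(.581,.316,.16,132.3)
print(r.get_state()['q'])
E
```

```text
[[0.5743 0.2904 0.028 ]
 [0.5563 0.3099 0.028 ]
 [0.5881 0.3387 0.028 ]
 [0.6058 0.3191 0.028 ]]
[0.5811341  0.31454913] [np.float64(0.0426), np.float64(0.0265), np.float64(0.043), np.float64(0.0264)] [np.float64(42.2), np.float64(42.4), np.float64(-47.2), np.float64(-48.0)]
at [ 0.5972 -0.2538  0.1668] psi 96.2 turn -36.1 shift [ 0.78 43.24 37.15] tilt 0.35 open 8.8
[ 0.57452544  0.84768399 -0.46318209  1.56039413  0.4673534   0.83911655
  1.61082528]
```

>>> {"api": "drive_tool", "payload": {
  "deltas": [
    [[0,0,0],[0,2.5,0.2],8.8],
    [[0,0,0],[0,3.9,0.3],8.8],
    [[0,0,0],[0,3.9,0.3],8.8],
    [[0,0,0],[0,3.9,0.3],8.8],
    [[0,0,0],[0,3.9,0.3],8.8],
    [[0,0,0],[0,3.9,0.3],8.8],
    [[0,0,0],[0,3.9,0.3],8.8],
    [[0,0,0],[0,3.9,0.3],8.8],
    [[0,0,0],[0,3.9,0.3],8.8],
    [[0,0,0],[0,3.9,0.3],8.8],
    [[0,0,0],[0,3.9,0.3],8.8],
    [[0,0,0],[0,3.9,0.3],8.8]
  ]
}}

```text
clock: 23.45
tool_pos: [0.58, 0.2031, 0.162]
eef_rot: [-0.039, 0.707, 0.038, 0.705]
contact_force: [0.1, -0.5, -1.2]
opening: 0.998
```

>>> {"api": "drive_tool", "payload": {
  "deltas": [
    [[0,0,0],[0,3.9,0.3],8.8],
    [[0,0,0],[0,3,0.3],8.8],
    [[-7,0,0],[0,0,0],8.8],
    [[-7,0,0],[0,0,0],8.8],
    [[-7,0,0],[0,0,0],8.8],
    [[-7,0,0],[0,0,0],8.8],
    [[-7,0,0],[0,0,0],8.8],
    [[0,0,0],[0,0,0],8.8],
    [[0,0,0],[0,0,0],8.8]
  ]
}}

```text
clock: 24.2
tool_pos: [0.5791, 0.2704, 0.1621]
eef_rot: [-0.248, 0.663, 0.248, 0.662]
contact_force: [-0.4, 0.3, 0.2]
opening: 1.001
```

```bash
python3 - <<'E'
from h import *
go(.581,.315,.09,132.3);print(r.get_state()['q'])
E
```

```text
at [0.5791 0.2704 0.1621] psi 131.0 turn -1.3 shift [7.21 3.16 3.15] tilt 0.13 open 8.81
[-0.22387685  0.85929914 -0.54007906  1.58482821  0.54220493  0.85348492
  1.31131947]
```

>>> {"api": "drive_tool", "payload": {
  "deltas": [
    [[-1.3,0,0],[0,0,0],8.8],
    [[0,0,0],[0,1.6,1.6],8.8],
    [[0,0,0],[0,1.55,1.55],8.8],
    [[0,0,0],[2,0,0],8.8],
    [[0,0,0],[3,0,0],8.8],
    [[0,0,0],[2,0,0],8.8],
    [[0,0,0],[0,0,0],8.8],
    [[0,0,0],[0,0,0],8.8],
    [[0,0,0],[0,0,0],8.8]
  ]
}}

```text
clock: 24.95
tool_pos: [0.5823, 0.3161, 0.0944]
eef_rot: [-0.256, 0.658, 0.256, 0.66]
contact_force: [-0.5, 0.2, 0.4]
opening: 0.996
```

```bash
python3 - <<'E'
from h import *
go(.581,.315,.0255,132.3)
s=snap('wrist','w5.png'); cv2.imwrite('pics/w5.png',s['color'][130:300,150:420,::-1].repeat(2,0).repeat(2,1))
E
```

```text
at [0.5823 0.3161 0.0944] psi 132.5 turn 0.2 shift [ 6.89  0.   -0.18] tilt 0.11 open 8.77
```

View pics/w5.png

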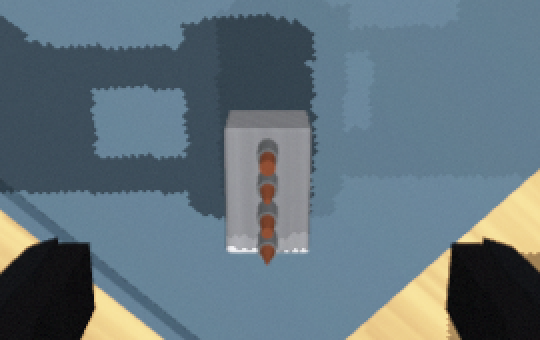

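>>> {"api": "drive_tool", "payload": {
  "deltas": [
    [[0,0,0],[2,0,-0.1],8.8],
    [[0,0,0],[2,0,0],8.8],
    [[0,0,0],[1.7,0,0],8.8],
    [[0,0,0],[1.2,0,0],8.8],
    [[0,0,0],[0,0,0],8.8],
    [[0,0,0],[0,0,0],6],
    [[0,0,0],[0,0,0],4],
    [[0,0,0],[0,0,0],2],
    [[0,0,0],[0,0,0],2],
    [[0,0,0],[0,0,0],2],
    [[0,0,0],[0,0,0],2],
    [[0,0,0],[0,0,0],2]
  ],
  "force": 20
}}

```text
clock: 26.0
tool_pos: [0.5811, 0.3148, 0.0245]
eef_rot: [-0.256, 0.659, 0.256, 0.659]
contact_force: [0.5, -0.0, -0.1]
opening: 0.49
```

>>> {"api": "drive_tool", "payload": {
  "deltas": [
    [[0,0,0],[0,0,0],2],
    [[0,0,0],[0,0,0],2],
    [[0,0,0],[0,0,0],2],
    [[0,0,0],[-0.5,0,0],2]
  ]
}}

```text
clock: 26.33
tool_pos: [0.5803, 0.3142, 0.0283]
eef_rot: [-0.256, 0.66, 0.256, 0.658]
contact_force: [-0.4, -1.0, -1.6]
opening: 0.314
```

>>> {"api": "drive_tool", "payload": {
  "deltas": [
    [[0,0,0],[-1,0,0],2],
    [[0,0,0],[-2,0,0],2],
    [[0,0,0],[-3,0,0],2],
    [[0,0,0],[-3,0,0],2],
    [[0,0,0],[-3,0,0],2],
    [[0,0,0],[-2,0,0],2],
    [[6,0,0],[0,0,0],2],
    [[6,0,0],[0,0,0],2],
    [[6,0,0],[0,0,0],2],
    [[6,0,0],[0,0,0],2],
    [[6,0,0],[0,0,0],2],
    [[6,0,0],[0,0,0],2]
  ]
}}

```text
clock: 27.33
tool_pos: [0.5807, 0.3149, 0.1701]
eef_rot: [-0.038, 0.706, 0.039, 0.706]
contact_force: [-0.3, 0.4, -1.4]
opening: 0.313
```

```bash
python3 - <<'E'
from h import *
go(.4703,-.2665,.16,96.2)
E
```

```text
at [0.5807 0.3149 0.1701] psi 96.2 turn 0.0 shift [  0.97 -56.61 -17.26] tilt 0.03 open 2.75
```

>>> {"api": "drive_tool", "payload": {
  "deltas": [
    [[0,0,0],[0,-2,-0.6],2],
    [[0,0,0],[0,-3.8,-1.15],2],
    [[0,0,0],[0,-3.8,-1.15],2],
    [[0,0,0],[0,-3.8,-1.15],2],
    [[0,0,0],[0,-3.8,-1.15],2],
    [[0,0,0],[0,-3.8,-1.15],2],
    [[0,0,0],[0,-3.8,-1.15],2],
    [[0,0,0],[0,-3.8,-1.15],2],
    [[0,0,0],[0,-3.8,-1.15],2],
    [[0,0,0],[0,-3.8,-1.15],2],
    [[0,0,0],[0,-3.8,-1.15],2],
    [[0,0,0],[0,-3.8,-1.15],2]
  ]
}}

```text
clock: 28.33
tool_pos: [0.4984, -0.137, 0.1701]
eef_rot: [-0.04, 0.706, 0.04, 0.706]
contact_force: [0.6, -0.2, -0.8]
opening: 0.32
```

>>> {"api": "drive_tool", "payload": {
  "deltas": [
    [[0,0,0],[0,-3.8,-1.15],2],
    [[0,0,0],[0,-3.8,-1.15],2],
    [[0,0,0],[0,-3,-1],2],
    [[0,0,0],[0,-1.5,-0.6],2],
    [[0,0,0],[0,-0.7,-0.3],2],
    [[0,0,0],[2,0,0],2],
    [[0,0,0],[2,0,0],2],
    [[0,0,0],[2,0,0],2],
    [[0,0,0],[1.5,0,0],2],
    [[0,0,0],[0,0,0],2],
    [[0,0,0],[0,0,0],2],
    [[0,0,0],[0,0,0],2]
  ]
}}

```text
clock: 29.33
tool_pos: [0.4726, -0.2666, 0.0953]
eef_rot: [-0.04, 0.705, 0.04, 0.707]
contact_force: [0.1, -0.3, -1.0]
opening: 0.313
```

```bash
python3 - <<'E'
from h import *
go(.4703,-.2665,.034,96.2)
s=snap('wrist'); cv2.imwrite('pics/w6.png',s['color'][:,:,::-1])
E
```

```text
at [ 0.4726 -0.2666  0.0953] psi 96.6 turn 0.4 shift [ 6.12  0.03 -0.24] tilt 0.1 open 2.76
```

View pics/w6.png

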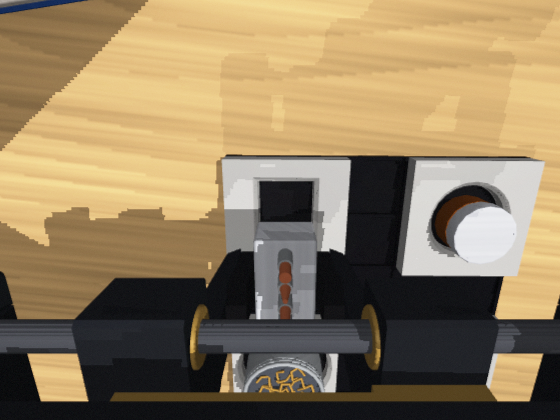

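>>> {"api": "drive_tool", "payload": {
  "deltas": [
    [[0,0,0],[1.5,0,-0.2],2],
    [[0,0,0],[1.2,0,0],2],
    [[0,0,0],[1,0,0],2],
    [[0,0,0],[0.7,0,0],2],
    [[0,0,0],[0.6,0,0],2],
    [[0,0,0],[0.5,0,0],2],
    [[0,0,0],[0.4,0,0],2],
    [[0,0,0],[0,0,0],2],
    [[0,0,0],[0,0,0],2],
    [[0,0,0],[0,0,0],2]
  ]
}}

```text
clock: 30.22
tool_pos: [0.4698, -0.2676, 0.0354]
eef_rot: [-0.04, 0.706, 0.04, 0.706]
contact_force: [-0.3, -0.3, -1.4]
opening: 0.319
```

>>> {"api": "drive_tool", "payload": {
  "deltas": [
    [[0,0,0],[0.15,0.1,0],2],
    [[0,0,0],[0.15,0,0],2],
    [[0,0,0],[0.1,0,0],2],
    [[0,0,0],[0.05,0,0],2],
    [[0,0,0],[0,0,0],2],
    [[0,0,0],[0,0,0],2]
  ]
}}

```text
clock: 30.72
tool_pos: [0.4694, -0.2665, 0.0307]
eef_rot: [-0.04, 0.706, 0.04, 0.706]
contact_force: [0.6, 0.5, -1.1]
opening: 0.316
```

>>> {"api": "drive_tool", "payload": {
  "deltas": [
    [[0,0,0],[0.05,0,0],2],
    [[0,0,0],[0,0,0],2],
    [[0,0,0],[0,0,0],3],
    [[0,0,0],[0,0,0],4],
    [[0,0,0],[0,0,0],5],
    [[0,0,0],[0,0,0],5],
    [[0,0,0],[0,0,0],5],
    [[0,0,0],[-1,0,0],5],
    [[0,0,0],[-2,0,0],6],
    [[0,0,0],[-3,0,0],7],
    [[0,0,0],[-3,0,0],8.8],
    [[0,0,0],[-3,0,0],8.8]
  ]
}}

```text
clock: 31.72
tool_pos: [0.469, -0.2663, 0.1521]
eef_rot: [-0.04, 0.706, 0.04, 0.706]
contact_force: [0.5, 0.2, -1.0]
opening: 0.848
```

>>> {"api": "drive_tool", "payload": {
  "deltas": [
    [[0,0,0],[-3,0,0],8.8],
    [[0,0,0],[-3,2,2],8.8],
    [[0,0,0],[-2,3,2],8.8],
    [[0,0,0],[0,1.5,1],8.8],
    [[0,0,0],[0,0,0],8.8],
    [[0,0,0],[0,0,0],8.8]
  ]
}}

```text
clock: 32.22
tool_pos: [0.5119, -0.1953, 0.2311]
eef_rot: [-0.041, 0.706, 0.041, 0.706]
contact_force: [-0.1, 0.0, 0.3]
opening: 0.996
```

```bash
python3 - <<'E'
from h import *
s=snap('wrist'); a=s['color'][:,:,::-1]; t=snap('side')['color'][125:225,280:420,::-1]
go(.5,-.2,.25)
cv2.imwrite('pics/f.png',np.vstack([cv2.resize(a[60:270,130:430],(560,392)),]))
cv2.imwrite('pics/g.png',cv2.resize(t,None,fx=5,fy=5,interpolation=cv2.INTER_CUBIC))
E
```

```text
at [ 0.5105 -0.1976  0.2299] psi 96.4 turn 0.0 shift [-2.01 -0.12 -1.08] tilt 0.13 open 8.81
```

View pics/f.png

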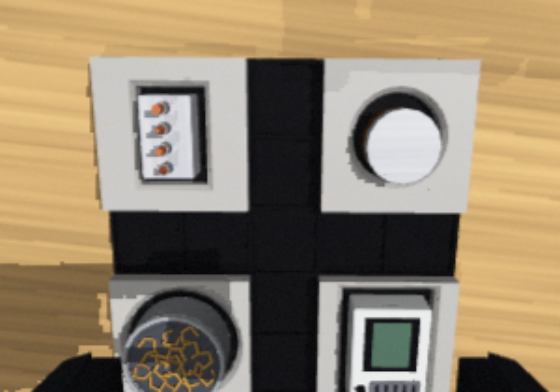

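View pics/g.png

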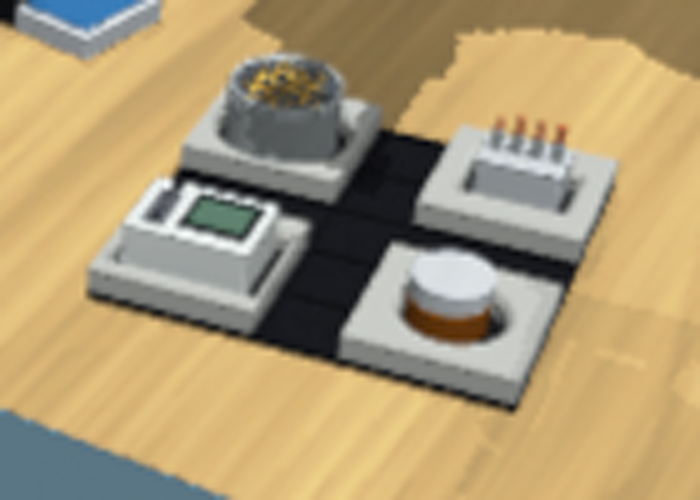

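```bash
python3 - <<'E'
from h import *
s=snap('wrist'); f=lambda u,v:(130+u*300/560,60+v*210/392)
print('jar lid',ray(s,f(404,146),.038),'want .457 -.141'); print('tips top',ray(s,f(168,138),.034),'want .470 -.2665')
t=snap('top'); print([ray(t,p,.02).round(3) for p in((188,253),(267,257))])
a=cv2.imread('pics/top0.png')[235:275,170:285].astype(int); b=t['color'][235:275,170:285,::-1].astype(int); d=np.abs(a-b).max(2)
print('tape/eraser change px',(d[:,:40]>60).sum(),(d[:,80:]>60).sum(),'tester spot',(d[:,40:80]>60).sum())
r.finish_job(); print(r.get_state()['clock'])
E
```

```text
jar lid [[ 0.45763566 -0.14300065  0.038     ]] want .457 -.141
tips top [[ 0.46782025 -0.26722428  0.034     ]] want .470 -.2665
[array([[0.458, 0.314, 0.02 ]]), array([[0.453, 0.082, 0.02 ]])]
tape/eraser change px 0 0 tester spot 176
the job is handed in; nothing more can be done
the job is handed in; nothing more can be done
```

I put the tester, flux jar, brass-wool pot and spare-tip block into their own bins, releasing each one at or just above the pocket floor. I then raised the open gripper clear and handed the job in at about 32 s of the 118 s allowed.

- **Seating:** the final wrist and side views show all four standing upright in the right pockets. The jar lid measured about 2 mm from its bin centre, and the top of the tip block about 2–3 mm. I judged the pot and tester from the pictures and the gripper position at release (within about 2 mm), without measuring them again.
- **Tape and eraser:** comparing the overhead view before and after showed no changed pixels around either one. The green look-alike pots were never touched.
- **Oddities:** the jar read 38 mm between the fingers instead of 40 mm, and the hover picture showed it about 2–3 mm off centre in the grip. I corrected for the offset when placing it. For the tip block and the tester, the force reading did not clearly show contact with the floor before release. I relied on height for those two, so any drop was at most about a millimetre.

No check failed.

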